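# Seat the tube plate on the bench shaker and start it

### The arm

A 6-joint arm with a two-finger parallel gripper is mounted at the origin on a cart in front of the work surface, level with it; the furniture and walls round the work are solid. World frame = base frame: x ahead of the robot, y to its left, z up, the work surface at z = 0. Lengths are in mm, angles in rad, forces in N, time in s.
With the tool pointing down it reaches from about 275 to 850 mm from the base axis. Payload 5.2 kg.
Tool frame: the origin (TCP) lies midway between the tips of the shut fingers; the grasp point (between the pads) lies 19 mm behind it; z points along the fingers, y is the line along which they close (so a half turn about z gives the same grasp; the last joint's range is limited). The gripper opens to 85 mm and grips with 20 to 120 N. Pads are 22 mm wide; open, the fingers measure 114 mm over their backs; the gripper's body (76 mm by 85 mm) begins 54 mm behind the grasp point. The pads swing forward as they close: fully open they stand 13 mm farther back than shut.
Start: joints at [0.971, 0.259, 1.535, -0, 1.348, -0.203], TCP at [212.537, 507.28, 231.31] pointing down, gripper open.
Joint ranges: [-3.14, 3.14], [-0.91, 2.08], [0.19, 2.58], [-1.22, 4.36], [0.22, 2.71], [-3.12, 3.12]. Speed limits (rad/s): [2.57, 2.57, 3.14, 3.14, 3.14, 3.14].

### API

Orientations are given as a rotation vector (axis times angle).
In Python, from plant import status, read_camera, order gives the robot as it stands.
- The arm moves only by the tool move_arm, never from a script. Its argument "rows" is a list of rows, each an object with "hand": the closure, from -1 (fully open) to 1 (shut); "travel": the shift along the world's x, y, z in m, a list of three; "twist": the turn, a rotation vector about the world's x, y, z in rad, a list of three. A call has 1 to 20 rows; each row is the pose to reach, as a shift and turn from the pose commanded when the call began; what a row does not reach only later rows make up. A row lasts 1/8 s, in which the tool goes at most 62.5 mm and 10.7 degrees, less where a joint would pass 70% of its speed; a pose out of reach is approached as far as the arm can. A call with a gripper value outside its range is refused whole. The fingers move at their own pace and stop on an object; the grip force is fixed at half the most. Time passes only in rows, so rows that repeat a pose let the fingers close. It gives the time, the measured TCP pose, the force, the opening and the grip force at its end, in the units of the state.
- status.sense(): the state, without advancing time (a new reading comes with each control period).
- read_camera(name): name is "scene" or "side" or "wrist"; returns a dict with "color" (420x560x3 uint8, blue, green, red), "fx", "fy", "cx", "cy" (pixels), "k1" (the pictures are not rectified: a ray, as slopes to the right and down, at radius r is drawn at 1 + k1 r^2 times it, then the intrinsics apply), "eye" and "attitude" of the camera in the world; the wrist camera has in their place "T_tool_cam" (4x4, takes a point from camera to tool coordinates, whose origin is the TCP and whose axes are the flange's). Camera axes: x right, y down, z forward; pixel columns grow to the right and rows downward; lengths in mm; the calibration is good to about 2 mm. A picture is of the moment at which its call begins: read the wrist's pose just before it. There is no depth.
- order.sign_off(): hands the job in; it is judged then, once.
The state is a dict: "time_s": time; "joint_pos": joint angles; "qd": joint speeds; "joint_efforts": joint torques, N m; "ee_pos": TCP position; "tcp_rot": TCP orientation; "ft_force": force on the tool from outside, world axes, zero at the start; "moment": the same for the moment, N m; "opening": opening from 0.0 (shut) to 1.0 (fully open); "gripper_force": force on a finger pad.
Only numpy, scipy, OpenCV 4.12 (cv2) and the standard library are available. Lean on these libraries where they do the work, as an engineer would, in place of code of your own. Each camera call takes 0.05 s, during which the arm holds its last target. There are 200 camera calls.

### The job

Fit the aluminium tube plate onto the bench shaker: lower it over the deck's two locating pins until it lies flush on the deck, and let it go without dropping it. Then press the round standby key all the way down and release it to wake the shaker, and after that press the bar-shaped start key in the same way, one key at a time; press no key before the plate is seated. Leave the tip box and the two culture vials where they stand.

Things in the scene. Friction and masses are not known exactly. Their poses are not given: they have to be found in the camera images.
- tube_plate: Bare aluminium tube plate, 64 (x) by 120 (y) by 28 mm high, 0.5 kg, flat on a 5 mm stack of record sheets on the bench. Origin: centre of its underside, z up. Twelve 11.5 mm blind wells in the middle; on its centre line at y = +48 and -48 mm a 12.5 mm hole goes right through for each shaker pin. Both ends are alike: it fits either way round. Grasp it across the 64 mm.
- shaker: Bench tube shaker, white housing 240 mm (x) by 190 mm (y), fixed to the bench. Origin: centre of its underside on the bench; x points from its key panel (front) to its rear, y to its left, z up. The rear part's top is 82 mm high and carries the aluminium deck; the front 85 mm is a key panel that slopes up towards the rear by 16 degrees.
- deck (a point): Centre of the deck's flat top face, 45 mm behind the shaker's origin and 86 mm above the bench; axes as the shaker's. The deck is 86 mm (x) by 150 mm (y); the seated plate's long side lies along its y.
- pin_left (a point): Tip of the left locating pin: steel, 10 mm in diameter, 34 mm tall above the deck, the top 7 mm tapered to 4.4 mm; on the deck's y axis at +48 mm. Its tip stands 6 mm out of the seated plate.
- pin_right (a point): Tip of the right locating pin, the same, at -48 mm on the deck's y axis.
- standby_key (a joint): Round standby key on the left of the panel: 0 up, grows as it is pressed, 0.005 m fully down; spring, about 4 N fully down.
- standby_top (a point): Middle of the standby key's top face (27 mm in diameter, stands 9 mm out of the panel, which slopes 16 degrees); z is the face's outward normal.
- start_key (a joint): Bar-shaped start key on the right of the panel: 0 up, grows as it is pressed, 0.005 m fully down; spring, about 4 N fully down.
- start_top (a point): Middle of the start key's top face (23 mm in x by 41 mm in y, stands 9 mm out of the panel, which slopes 16 degrees); z is the face's outward normal.
- pipette_tip_box: Pipette tip box with a blue base, clear closed lid, 90 mm (x) by 118 mm (y) by 62 mm high; bystander. Origin: centre of its underside.
- fly_vial_a: Culture vial with a white plug, 28 mm round, 113 mm tall, upright; bystander. Origin: centre of its foot.
- fly_vial_b: The other culture vial, the same size; bystander. Origin: centre of its foot.
Things that resemble listed ones, but are neither listed nor needed, are in the scene too. Leave any blue look-alike of the tube_plate alone.

How it is judged (in metres and radians):
On the way, in this order (a step that is already met when the one before it is completed fails the run):
1. the tube plate lies flush on the deck over both pins, let go, no key pressed (horizontal distance between tube_plate and deck below 0.004 m and z of tube_plate in the frame of deck between -0.003 and 0.0025 m and angle between tube_plate's own z axis and vertical below 0.04 rad and angle between the y axis of tube_plate and the y axis of deck, either way round below 0.08 rad and contact force between tube_plate and the fingers below 0.1 N and contact force between tube_plate and the arm below 0.1 N and value of joint each of standby_key, start_key below 0.001 m), for 0.2 s.
2. the round standby key is pressed down, the start key up, the plate still seated (horizontal distance between tube_plate and deck below 0.004 m and z of tube_plate in the frame of deck between -0.003 and 0.0025 m and angle between tube_plate's own z axis and vertical below 0.04 rad and angle between the y axis of tube_plate and the y axis of deck, either way round below 0.08 rad and value of joint standby_key above 0.0035 m and value of joint start_key below 0.001 m), for 0.02 s.
3. the start key is pressed down, the standby key up again, the plate still seated (horizontal distance between tube_plate and deck below 0.004 m and z of tube_plate in the frame of deck between -0.003 and 0.0025 m and angle between tube_plate's own z axis and vertical below 0.04 rad and angle between the y axis of tube_plate and the y axis of deck, either way round below 0.08 rad and value of joint start_key above 0.0035 m and value of joint standby_key below 0.001 m), for 0.02 s.
At the end, for the whole second after the job is handed in: Plate released and at rest on the deck over both pins: underside within 2.5 mm of the deck, centre within 4 mm of the deck's, level within 0.04 rad, long side along the deck's y within 0.08 rad (either way round); both keys up again (under 1 mm; pressed means over 3.5 mm) (all of step 1 and linear speed of tube_plate below 0.02 m/s); the robot touches nothing.
It fails at once if a key is pressed while the plate is not seated on the deck (value of joint any of standby_key, start_key above 0.0035 m and not (horizontal distance between tube_plate and deck below 0.004 m and z of tube_plate in the frame of deck between -0.003 and 0.0025 m and angle between tube_plate's own z axis and vertical below 0.04 rad and angle between the y axis of tube_plate and the y axis of deck, either way round below 0.08 rad)).
It fails at once if both keys are down together (value of joint each of standby_key, start_key above 0.0035 m).
It fails at once if the plate is dropped: it falls freely by more than about 15 mm (faster than 0.5 m/s while the robot does not touch it) ((contact force between tube_plate and the fingers below 0.1 N and contact force between tube_plate and the arm below 0.1 N) and linear speed of tube_plate above 0.5 m/s).
It fails at once if the tip box is moved by more than 30 mm (distance of pipette_tip_box from where it was at the start of the episode above 0.03 m).
It fails at once if a culture vial is moved by more than 30 mm or tipped over (distance of any of fly_vial_a, fly_vial_b from where it was at the start of the episode above 0.03 m or angle between any of fly_vial_a, fly_vial_b's own z axis and vertical above 0.4 rad).
It also fails if it takes over 56 s, if anything falls off the work surface, if the arm or the gripper's body presses on something with over 40 N, if the wrist force passes 120 N, or if a joint passes its speed limit or range.

## Working session

There is one attempt and no reset: what is moved stays moved. The work goes in short steps, Python scripts to look and compute and a tool call to move; the robot and the scene stay as the last step left them, time stands still between calls to the robot, and variables do not carry over. Pictures are saved under pics/ and viewed, at most 10 in all, crops included, and the job is handed in when it is done.

Besides the shell and the picture viewer there is one more tool, called after "Emit:" in YAML: its name, and indented under it one key for each argument. move_arm: Moves the arm, as the interface text tells. Its arguments: {"type":"object","properties":{"rows":{"type":"array","items":{"type":"object","properties":{"hand":{"type":"number"},"travel":{"type":"array","items":{"type":"number"}},"twist":{"type":"array","items":{"type":"number"}}}}}},"required":["rows"]}

```bash
ls; mkdir -p pics; cat > h.py <<'E'
import numpy as np, cv2
from scipy.spatial.transform import Rotation as R
from plant import status, read_camera, order
def shot(name, fn):
    s=status.sense(); c=read_camera(name); cv2.imwrite('pics/'+fn,c['color'])
    if name=='wrist':
        T=np.eye(4); T[:3,:3]=R.from_rotvec(s['tcp_rot']).as_matrix(); T[:3,3]=s['ee_pos']
        T=T@np.array(c['T_tool_cam'])
        c['eye']=T[:3,3]; c['Rm']=T[:3,:3]
    else:
        a=np.array(c['attitude'],float); c['Rm']=a if a.shape==(3,3) else R.from_rotvec(a).as_matrix()
    np.save('pics/'+fn[:-4]+'.npy',{k:c[k] for k in ('fx','fy','cx','cy','k1','eye','Rm')},allow_pickle=True)
    return c
def load(n): return np.load('pics/'+n+'.npy',allow_pickle=True).item()
def rays(c,px):
    K=np.array([[c['fx'],0,c['cx']],[0,c['fy'],c['cy']],[0,0,1.]])
    p=cv2.undistortPoints(np.array(px,float).reshape(-1,1,2),K,np.array([c['k1'],0,0,0.]),None).reshape(-1,2)
    return np.c_[p,np.ones(len(p))]@np.array(c['Rm']).T
def onplane(c,px,z):
    d=rays(c,px); e=np.array(c['eye'],float); return e+d*((z-e[2])/d[:,2])[:,None]
def proj(c,P):
    q=(np.atleast_2d(P)-c['eye'])@np.array(c['Rm']); 
    K=np.array([[c['fx'],0,c['cx']],[0,c['fy'],c['cy']],[0,0,1.]])
    return cv2.projectPoints(q.reshape(-1,1,3),np.zeros(3),np.zeros(3),K,np.array([c['k1'],0,0,0.]))[0].reshape(-1,2)
E
python3 - <<'E'
from h import *
print(status.sense())
for n in ('scene','side','wrist'):
    c=shot(n,n+'0.png'); print(n,{k:v for k,v in c.items() if k!='color'})
E
```

```text
pics
{'time_s': 0.0, 'joint_pos': array([ 9.71185220e-01,  2.59351908e-01,  1.53611189e+00,  8.42039279e-06,
        1.34802933e+00, -2.02817946e-01]), 'qd': array([ 0.00173617, -0.00150705, -0.00038077,  0.00015724,  0.00044757,
       -0.0008905 ]), 'joint_efforts': array([-6.01967798e-06, -4.46041811e+01, -2.90571213e+01, -4.26673851e-04,
        1.20157131e-02,  1.55314763e-05]), 'ee_pos': array([212.22181498, 506.80992542, 230.45836316]), 'tcp_rot': array([-6.19055291e-01, -3.07922995e+00,  2.74251055e-03]), 'ft_force': array([-0.83359563,  0.06981408,  0.55115818]), 'moment': array([-0.03587824, -0.01325037,  0.06339273]), 'gripper_force': 0.0, 'opening': 1.0027661846275076}
scene {'fx': 397.10595906545734, 'fy': 397.10595906545734, 'cx': 279.08736289999905, 'cy': 203.88382120390506, 'k1': 0.023758364012752737, 'eye': array([-246.84053462, -761.12022318,  697.71467058]), 'attitude': array([-1.94732733,  0.72772736, -0.45406753]), 'Rm': array([[ 0.75158862, -0.29732777,  0.58882149],
       [-0.65958061, -0.34990699,  0.66522065],
       [ 0.00824418, -0.88834751, -0.45909774]])
[... 416 characters left out ...]
st {'fx': 337.82526416210527, 'fy': 337.82526416210527, 'cx': 278.35178550156917, 'cy': 207.0543886946961, 'k1': -0.02124089619856139, 'T_tool_cam': array([[ 9.91825071e-04, -9.65862798e-01, -2.59052258e-01,
         6.52122142e+01],
       [ 9.99999411e-01,  1.07209223e-03, -1.68574137e-04,
        -8.43655385e-01],
       [ 4.40547399e-04, -2.59051938e-01,  9.65863292e-01,
        -1.43452996e+02],
       [ 0.00000000e+00,  0.00000000e+00,  0.00000000e+00,
         1.00000000e+00]]), 'eye': array([151.9145515 , 531.48643744, 374.04902775]), 'Rm': array([[ 0.38549484,  0.89148149,  0.238022  ],
       [ 0.92270773, -0.37187551, -0.10158279],
       [-0.00204462,  0.25878438, -0.96593295]])}
```

View pics/scene0.png

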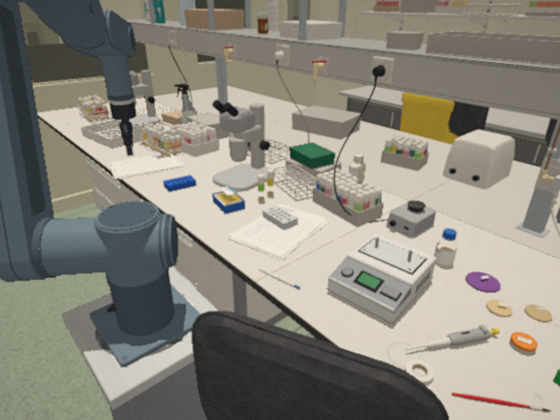

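View pics/side0.png

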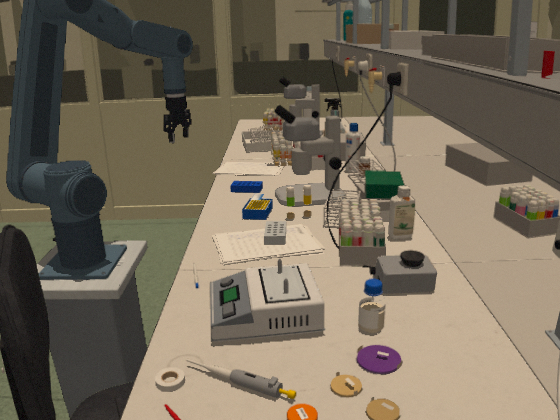

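View pics/wrist0.png

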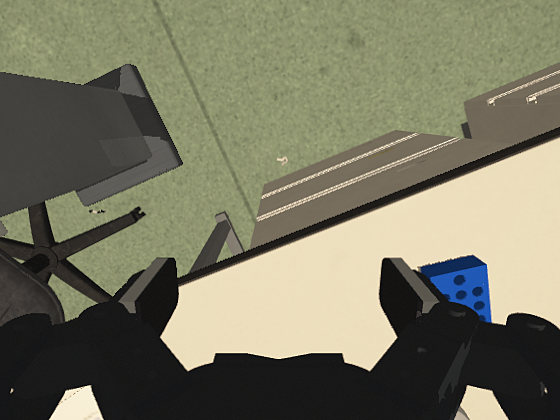

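The scene view shows the plate on the record sheets at about (281,217), and the side view puts it at (276,233). The shaker is at (382,275) and (265,303), with its panel facing the robot. The tip box is at scene (230,200), the blue look-alike plate is at (180,183), and the vials look to be near (265,183). The wrist view only catches the blue look-alike.

```bash
python3 - <<'E'
from h import *
a=cv2.imread('pics/scene0.png'); b=cv2.imread('pics/side0.png')
def z(i,x,y,w=100,h=75): return cv2.resize(i[y:y+h,x:x+w],(400,300),interpolation=cv2.INTER_CUBIC)
m=np.vstack([np.hstack([z(a,332,235,106,80),z(b,200,250,133,100)]),np.hstack([z(a,200,160),z(b,230,170,100,75)])])
cv2.imwrite('pics/m1.png',m)
s,d=load('scene0'),load('side0')
print(onplane(s,[[281,215]],33),onplane(d,[[276,227]],33))
E
```

```text
[[555.49882184 134.80273321  33.        ]] [[561.00244798 149.74214429  33.        ]]
```

View pics/m1.png

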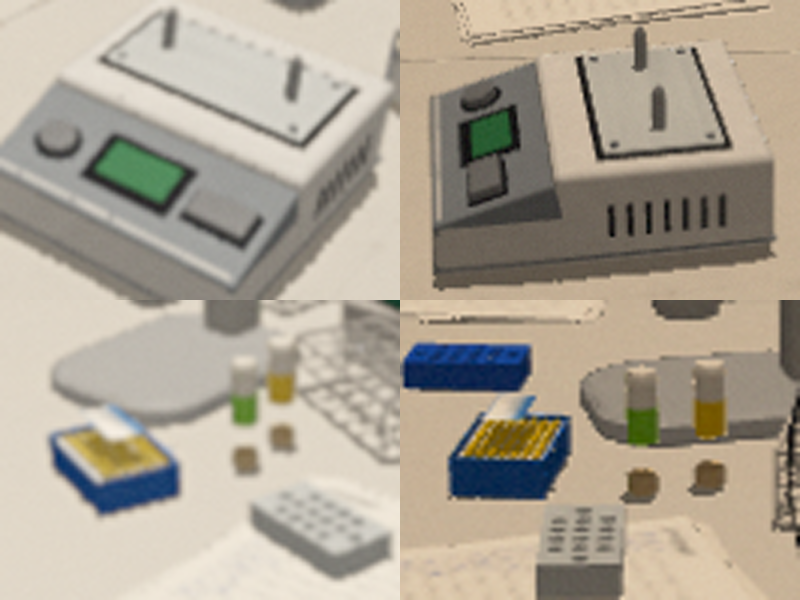

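The crops show the shaker with both pins. In the scene view the tips are at about (376.5,238) and (410,251), and in the side view at (280,260) and (286,279). The round key is on the left of the panel and the bar key on the right. The grey plate lies with its long side roughly along world y, and the two small vials behind it are out of the way.

```bash
cat >> h.py <<'E'
def tri(cs,pxs):
    A=np.zeros((3,3));b=np.zeros(3);L=[]
    for c,p in zip(cs,pxs):
        d=rays(c,[p])[0]; d/=np.linalg.norm(d); M=np.eye(3)-np.outer(d,d); e=np.array(c['eye'],float); A+=M;b+=M@e; L.append((M,e))
    x=np.linalg.solve(A,b); return x,[np.linalg.norm(M@(x-e)) for M,e in L]
E
python3 - <<'E'
from h import *
s,d=load('scene0'),load('side0')
def S1(x,y): return (332+x/3.774,235+y/3.75)
def D1(x,y): return (200+(x-400)/3.008,250+y/3.)
def S2(x,y): return (200+x/4,160+(y-300)/4)
def D2(x,y): return (230+(x-400)/4,170+(y-300)/4)
for n,p,q in (('pinL',S1(168,12),D1(640,30)),('pinR',S1(294,60),D1(659,88)),('standby',S1(59,135),D1(480,92)),('start',S1(222,212),D1(488,177)),
  ('vial g top',S2(244,358),D2(643,368)),('vial g foot',S2(244,422),D2(643,443)),('vial y foot',S2(282,400),D2(709,436)),
  ('tipbox',S2(115,470),D2(512,460)),
  ('plate NL',S2(283,485),D2(563,507)),('plate near R',S2(388,528),D2(622,568)),('plate nearL',S2(345,553),D2(540,568)),('plate farR',S2(283,485),D2(627,507)),('plate farL',S2(253,505),D2(548,507))):
    x,r=tri((s,d),(p,q)); print(n,x.round(),np.round(r,1))
for n,px,z in (('rack',(345,215),0),('rack top',(347,185),80),('microscope base',(235,180),10),('black box',(412,225),0),('white bottle',(357,185),0),('bottle',(445,262),0)):
    print(n,onplane(s,[px],z).round())
E
```

```text
pinL [ 572. -242.  113.] [0.1 0.1]
pinR [ 585. -338.  115.] [0.1 0.1]
standby [ 447. -250.   67.] [0.1 0.1]
start [ 464. -371.   66.] [0.6 0.6]
vial g top [613. 314. 110.] [0.8 0.8]
vial g foot [612. 314.  43.] [1.3 1.3]
vial y foot [669. 326.  44.] [2.1 2.1]
tipbox [497. 367.  10.] [0.3 0.3]
plate NL [546. 179.  46.] [6.2 6.2]
plate near R [590.  91.  28.] [3.2 3.2]
plate nearL [529.  78.  33.] [1.6 1.6]
plate farR [596. 237.  14.] [0.8 0.8]
plate farL [532. 203.  29.] [0.9 0.9]
rack [[773.  28.   0.]]
rack top [[841.  85.  80.]]
microscope base [[638. 523.  10.]]
black box [[ 895. -170.    0.]]
white bottle [[1014.  167.    0.]]
bottle [[ 776. -356.    0.]]
```

Emit:
move_arm:
  rows:
    - {"hand": -1, "travel": [0.035, -0.034, 0], "twist": [0, 0, -0.117]}
    - {"hand": -1, "travel": [0.08, -0.08, 0], "twist": [0, 0, -0.27]}
    - {"hand": -1, "travel": [0.122, -0.12, 0], "twist": [0, 0, -0.42]}
    - {"hand": -1, "travel": [0.165, -0.162, 0], "twist": [0, 0, -0.57]}
    - {"hand": -1, "travel": [0.208, -0.204, 0], "twist": [0, 0, -0.72]}
    - {"hand": -1, "travel": [0.25, -0.246, 0], "twist": [0, 0, -0.87]}
    - {"hand": -1, "travel": [0.29, -0.285, 0], "twist": [0, 0, -1.0]}
    - {"hand": -1, "travel": [0.33, -0.325, 0], "twist": [0, 0, -1.12]}
    - {"hand": -1, "travel": [0.348, -0.342, 0], "twist": [0, 0, -1.174]}
    - {"hand": -1, "travel": [0.348, -0.342, 0], "twist": [0, 0, -1.174]}

```text
time_s: 1.4
ee_pos: [561.2, 164.2, 230.6]
tcp_rot: [-2.223, -2.218, 0.001]
ft_force: [-0.9, 0.7, 0.2]
opening: 1.0
gripper_force: 0.0
```

```bash
python3 - <<'E'
from h import *
c=shot('wrist','w1.png'); print(status.sense()['ee_pos'],status.sense()['tcp_rot'])
E
```

```text
[560.10010223 165.34603498 230.74240871] [-2.22040157e+00 -2.22023426e+00  1.30402035e-03]
```

View pics/w1.png

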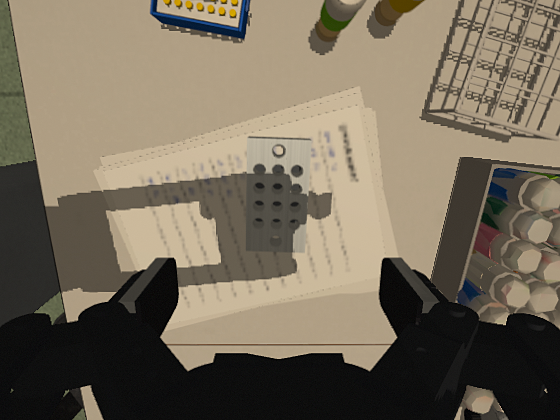

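The wrist view shows the plate with corners at about (249,137), (312,139), (307,251) and (247,250). The near through-hole is at (279,151), and the far one is in shadow near (275,240). The vials and the tube rack are well clear.

```bash
python3 - <<'E'
from h import *
c=load('w1'); im=cv2.imread('pics/w1.png'); g=cv2.cvtColor(im,cv2.COLOR_BGR2GRAY)
x0,y0,x1,y1=235,125,325,262; k=6
u=cv2.resize(g[y0:y1,x0:x1],None,fx=k,fy=k,interpolation=cv2.INTER_CUBIC)
t=cv2.adaptiveThreshold(cv2.GaussianBlur(u,(7,7),0),255,cv2.ADAPTIVE_THRESH_MEAN_C,cv2.THRESH_BINARY_INV,141,12)
cs,_=cv2.findContours(t,cv2.RETR_EXTERNAL,cv2.CHAIN_APPROX_NONE)
for q in cs:
    a=cv2.contourArea(q)/k/k
    if 25<a<250:
        (x,y),(w,h),_=cv2.minAreaRect(q); p=((x-k/2+.5)/k+x0,(y-k/2+.5)/k+y0); 
        print(np.round(p,1),round(a),np.round((w/k,h/k),1),onplane(c,[p],33)[0].round(1))
cv2.imwrite('pics/m2.png',cv2.resize(np.hstack([cv2.createCLAHE(4,(4,4)).apply(u)[:,:],t]),None,fx=.72,fy=.72))
P=onplane(c,[[249,140],[312,140],[307,251],[247,250]],33); print(P.round(1)); print(np.linalg.norm(np.diff(P,axis=0),axis=1))
E
```

```text
[276.  220.2] 26 [4.3 7.8] [558.2 122.6  33. ]
[258.5 219.6] 26 [8.3 4.2] [539.7 123.4  33. ]
[295.6 204.7] 50 [11.   7.1] [578.7 139.5  33. ]
[276.5 203.5] 38 [5.5 8.8] [558.8 140.9  33. ]
[258.8 202.8] 38 [5.3 9. ] [540.3 141.7  33. ]
[277.2 186. ] 53 [ 6.8 10. ] [559.6 159.5  33. ]
[259.2 185.2] 52 [7.  9.8] [541.  160.3  33. ]
[296.8 170.3] 116 [12.1 12.3] [579.5 175.7  33. ]
[313.  152.3] 28 [8.8 4.8] [595.5 193.8  33. ]
[278.3 150.5] 157 [14.1 14.2] [560.8 195.7  33. ]
[279.4 137.7] 156 [64.6  3.1] [561.8 208.3  33. ]
[[531.6 206.1  33. ]
 [594.2 206.   33. ]
 [591.7  87.7  33. ]
 [526.7  88.9  33. ]]
[ 62.58862706 118.32223143  65.02451919]
```

View pics/m2.png

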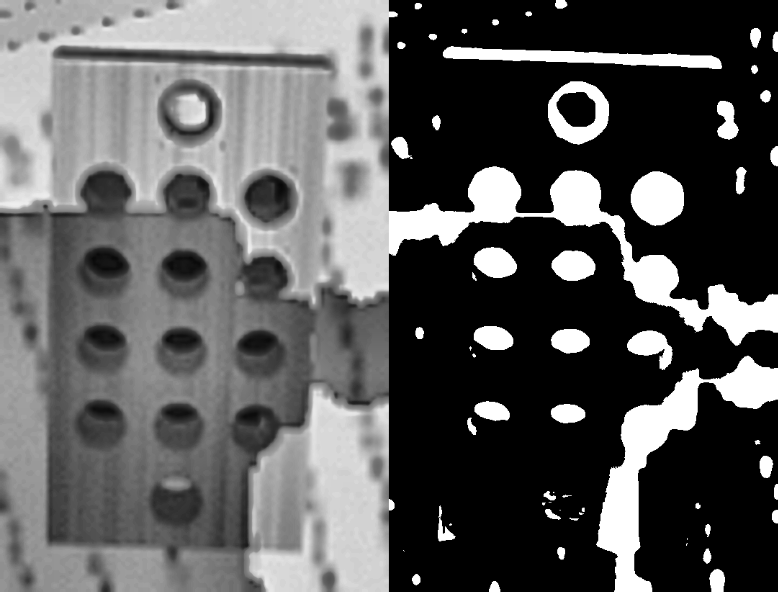

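The enhanced crop shows both through-holes, at pixel (278.7,150.5) and (275.7,240.7), with the well rows between them.

```bash
python3 - <<'E'
from h import *
c=load('w1')
f=lambda x,y:(235+x/4.32-.4,125+y/4.32-.4)
P=onplane(c,[f(189,110),f(176,500)],33); print(P,np.linalg.norm(P[0]-P[1]),P.mean(0)); d=P[0]-P[1]; print('yaw',np.arctan2(-d[0],d[1]))
Q=onplane(c,[f(55,58),f(327,66),f(48,543),f(305,548)],33);print(Q,Q.mean(0))
W=onplane(c,[f(105,193),f(187,193),f(267,198),f(101,425),f(179,427),f(256,424)],33);print(W,W.mean(0))
E
```

```text
[[560.75786855 196.12538043  33.        ]
 [557.41179268 100.03790956  33.        ]] 96.14571380125273 [559.08483061 148.081645    33.        ]
yaw -0.03480916161157089
[[529.99403509 208.0124446   33.        ]
 [592.49746321 206.13897771  33.        ]
 [525.26125188  88.56318151  33.        ]
 [589.74278855  87.19895987  33.        ]] [559.37388468 147.47839092  33.        ]
[[540.99024633 176.80349681  33.        ]
 [560.26502172 176.78420545  33.        ]
 [579.07980577 175.58747732  33.        ]
 [539.09057342 119.61022575  33.        ]
 [558.21459419 119.08733491  33.        ]
 [577.08837889 119.84850788  33.        ]] [559.12143672 147.95354135  33.        ]
```

Emit:
move_arm:
  rows:
    - {"hand": -1, "travel": [-0.0014, -0.0173, -0.03], "twist": [0, 0, -0.035]}
    - {"hand": -1, "travel": [-0.0014, -0.0173, -0.07], "twist": [0, 0, -0.035]}
    - {"hand": -1, "travel": [-0.0014, -0.0173, -0.11], "twist": [0, 0, -0.035]}
    - {"hand": -1, "travel": [-0.0014, -0.0173, -0.145], "twist": [0, 0, -0.035]}
    - {"hand": -1, "travel": [-0.0014, -0.0173, -0.175], "twist": [0, 0, -0.035]}
    - {"hand": -1, "travel": [-0.0014, -0.0173, -0.2], "twist": [0, 0, -0.035]}
    - {"hand": -1, "travel": [-0.0014, -0.0173, -0.215], "twist": [0, 0, -0.035]}
    - {"hand": -1, "travel": [-0.0014, -0.0173, -0.225], "twist": [0, 0, -0.035]}
    - {"hand": -1, "travel": [-0.0014, -0.0173, -0.228], "twist": [0, 0, -0.035]}
    - {"hand": -1, "travel": [-0.0014, -0.0173, -0.228], "twist": [0, 0, -0.035]}

```text
time_s: 2.7
ee_pos: [559.5, 148.1, 3.8]
tcp_rot: [2.259, 2.182, 0.001]
ft_force: [-0.1, 0.3, 1.0]
opening: 1.004
gripper_force: 0.0
```

```bash
python3 - <<'E'
from h import *
c=shot('wrist','w2.png'); print(status.sense()['ee_pos'],status.sense()['tcp_rot'],status.sense()['ft_force'])
E
```

```text
[559.68394066 148.03099075   4.008777  ] [2.25935407e+00 2.18172077e+00 1.51791398e-03] [ 0.96505376 -0.53663934  0.94063526]
```

View pics/w2.png

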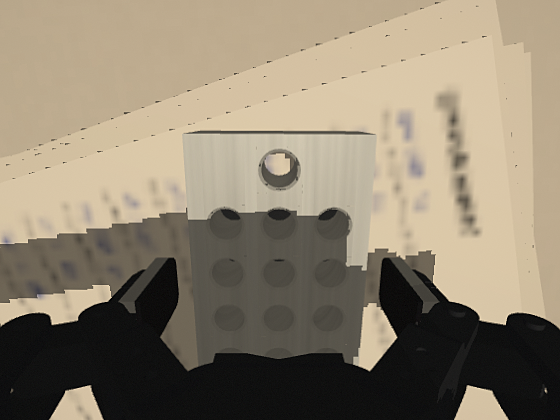

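The plate is centred and square between the open fingers: the hole is at (279,169) and the top edge runs level from (184,132) to (376,134). I'll close the gripper.

Emit:
move_arm:
  rows:
    - {"hand": 1, "travel": [0, 0, 0], "twist": [0, 0, 0]}
    - {"hand": 1, "travel": [0, 0, 0], "twist": [0, 0, 0]}
    - {"hand": 1, "travel": [0, 0, 0], "twist": [0, 0, 0]}
    - {"hand": 1, "travel": [0, 0, 0], "twist": [0, 0, 0]}
    - {"hand": 1, "travel": [0, 0, 0], "twist": [0, 0, 0]}
    - {"hand": 1, "travel": [0, 0, 0], "twist": [0, 0, 0]}

```text
time_s: 3.5
ee_pos: [559.7, 148.0, 4.2]
tcp_rot: [2.26, 2.181, 0.002]
ft_force: [-0.9, -0.2, 5.6]
opening: 0.736
gripper_force: 68.2
```

Emit:
move_arm:
  rows:
    - {"hand": 1, "travel": [0, 0, 0.005], "twist": [0, 0, 0]}
    - {"hand": 1, "travel": [0, 0, 0.02], "twist": [0, 0, 0]}
    - {"hand": 1, "travel": [0, 0, 0.045], "twist": [0, 0, 0]}
    - {"hand": 1, "travel": [0, -0.01, 0.08], "twist": [0, 0, 0]}
    - {"hand": 1, "travel": [0.002, -0.03, 0.12], "twist": [0, 0, 0.01]}
    - {"hand": 1, "travel": [0.004, -0.06, 0.16], "twist": [0, 0, 0.02]}
    - {"hand": 1, "travel": [0.006, -0.1, 0.2], "twist": [0, 0, 0.03]}
    - {"hand": 1, "travel": [0.01, -0.145, 0.235], "twist": [0, 0, 0.045]}
    - {"hand": 1, "travel": [0.012, -0.19, 0.26], "twist": [0, 0, 0.06]}
    - {"hand": 1, "travel": [0.015, -0.235, 0.28], "twist": [0, 0, 0.075]}
    - {"hand": 1, "travel": [0.018, -0.28, 0.295], "twist": [0, 0, 0.09]}
    - {"hand": 1, "travel": [0.021, -0.325, 0.305], "twist": [0, 0, 0.105]}
    - {"hand": 1, "travel": [0.024, -0.37, 0.312], "twist": [0, 0, 0.12]}
    - {"hand": 1, "travel": [0.027, -0.415, 0.317], "twist": [0, 0, 0.135]}
    - {"hand": 1, "travel": [0.03, -0.46, 0.317], "twist": [0, 0, 0.15]}
    - {"hand": 1, "travel": [0.033, -0.5, 0.317], "twist": [0, 0, 0.16]}
    - {"hand": 1, "travel": [0.035, -0.535, 0.317], "twist": [0, 0, 0.17]}
    - {"hand": 1, "travel": [0.036, -0.555, 0.317], "twist": [0, 0, 0.17]}
    - {"hand": 1, "travel": [0.036, -0.562, 0.317], "twist": [0, 0, 0.17]}
    - {"hand": 1, "travel": [0.036, -0.562, 0.317], "twist": [0, 0, 0.17]}

```text
time_s: 6.0
ee_pos: [594.9, -413.7, 320.0]
tcp_rot: [-2.066, -2.365, -0.001]
ft_force: [0.4, -1.2, -3.1]
opening: 0.737
gripper_force: 67.3
```

```bash
python3 - <<'E'
from h import *
c=shot('wrist','w3.png'); s=status.sense(); print(s['ee_pos'],s['tcp_rot'],s['ft_force'],s['moment'])
print(proj(c,[[572,-242,120],[585,-338,120]]))
E
```

```text
[ 595.10329447 -413.0807195   320.33536422] [-2.06543050e+00 -2.36603631e+00 -7.57890727e-04] [ 0.19226717 -0.12866205 -4.95486149] [0.03454803 0.00015148 0.01620139]
[[279.43915852  -6.74447807]
 [279.25500936 104.18400269]]
```

View pics/w3.png

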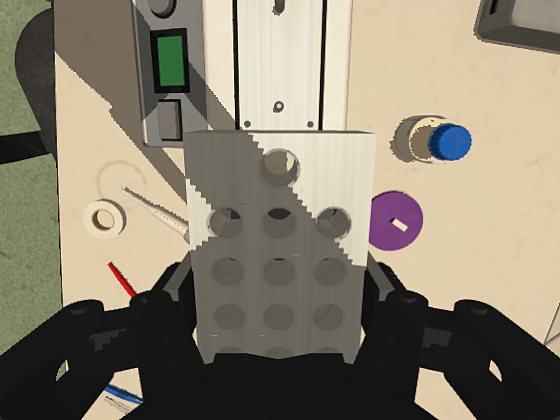

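The wrist view shows the plate held square, with its hole at (281,167). The right pin is at (278,106), but the left pin's tip is cut off at the top near (279,5). The deck runs straight up the image, so the yaw is close. I'll shift 60 mm along +y for the left pin.

Emit:
move_arm:
  rows:
    - {"hand": 1, "travel": [-0.003, 0.02, 0], "twist": [0, 0, 0]}
    - {"hand": 1, "travel": [-0.006, 0.045, 0], "twist": [0, 0, 0]}
    - {"hand": 1, "travel": [-0.008, 0.06, 0], "twist": [0, 0, 0]}
    - {"hand": 1, "travel": [-0.008, 0.06, 0], "twist": [0, 0, 0]}

```text
time_s: 6.55
ee_pos: [587.4, -352.3, 321.4]
tcp_rot: [2.063, 2.368, 0.0]
ft_force: [-0.4, -0.6, -4.2]
opening: 0.736
gripper_force: 67.4
```

```bash
python3 - <<'E'
from h import *
c=shot('wrist','w4.png'); s=status.sense(); print(s['ee_pos'],s['tcp_rot'])
a=cv2.imread('pics/w3.png'); b=c['color']
z=lambda i,x,y,w,h,W,H: cv2.resize(i[y:y+h,x:x+w],(W,H),interpolation=cv2.INTER_CUBIC)
m=np.hstack([np.vstack([z(a,255,90,50,37,400,296),z(b,255,25,50,37,400,296)]),np.vstack([z(a,180,125,200,148,400,296),z(b,100,0,200,148,400,296)])])
cv2.imwrite('pics/m3.png',m); print(m.shape)
E
```

```text
[ 587.39365915 -353.41977449  321.07339786] [ 2.06416003e+00  2.36655024e+00 -5.17735951e-04]
(592, 800, 3)
```

View pics/m3.png

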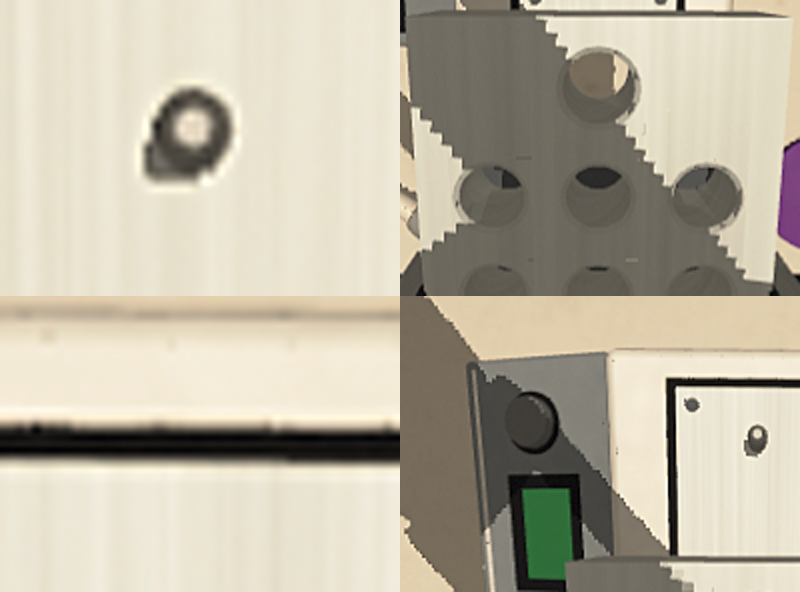

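The crops show the right pin's flat tip at w3 pixel (278.7,105.4) and the left tip at about w4 (279.5,68.5). The plate hole rim is centred at w3 (280,167.5). The standby key is at w4 (166,62), and the start key at w3 (170,119).

```bash
python3 - <<'E'
from h import *
def tip(n,x,y,r=9,k=8):
    g=cv2.cvtColor(cv2.imread(f'pics/{n}.png'),cv2.COLOR_BGR2GRAY)[y-r:y+r,x-r:x+r]
    u=cv2.GaussianBlur(cv2.resize(g,None,fx=k,fy=k,interpolation=cv2.INTER_CUBIC),(5,5),0)
    t=(u<170).astype(np.uint8); cs,h=cv2.findContours(t,cv2.RETR_CCOMP,cv2.CHAIN_APPROX_NONE)
    out=[]
    for q,hh in zip(cs,h[0]):
        if hh[3]>=0 and cv2.contourArea(q)>30:
            (a,b),_=cv2.minEnclosingCircle(q); out.append(((a+.5)/k-.5+x-r,(b+.5)/k-.5+y-r,cv2.contourArea(q)/64))
    print(n,out); return out[0][:2]
c3,c4=load('w3'),load('w4')
pr=tip('w3',279,106); pl=tip('w4',279,68)
PR=onplane(c3,[pr],120)[0]; PL=onplane(c4,[pl],120)[0]; d=PL-PR
print(PL,PR,np.linalg.norm(d),'deck',(PL+PR)/2,'yaw',np.arctan2(-d[0],d[1]))
yaw=np.arctan2(-d[0],d[1]); C=(PL+PR)/2; C[2]=0
Rz=R.from_euler('z',yaw).as_matrix()
O=C-Rz@[45,0,0]; print('shaker origin',O)
# keys
for n,c,p in (('standby',c4,(166,62)),('start',c3,(170,119))):
    for z in (55,60,65,70): print(n,z,onplane(c,[p],z)[0].round(1),(Rz.T@(onplane(c,[p],z)[0]-O)).round(1))
# plate in hand
for n,c,p in (('w1',load('w1'),None),('w3',c3,(280-.3,167.5-.3))):
    if p:
        s_z=320.3; H=onplane(c,[p],s_z+29.7)[0]; ty=.135; T=R.from_euler('z',ty).as_matrix()
        print('hole in hand frame',T.T@(H-np.array([595.1,-413.1,320.3])))
        E=onplane(c,[(180+4,125+7),(180+195,125+8.5)],s_z+29.7);print('edge',E,np.arctan2(E[1,1]-E[0,1],E[1,0]-E[0,0]),np.linalg.norm(E[1]-E[0]))
E
```

```text
w3 [(278.6489725112915, 105.45034217834473, 14.46875)]
w4 [(278.2348794937134, 68.33971786499023, 16.15625)]
[ 572.17779566 -244.39932019  120.        ] [ 584.57533994 -339.25653769  120.        ] 95.66394732128157 deck [ 578.3765678  -291.82792894  120.        ] yaw 0.1299602610798854
shaker origin [ 533.7560508  -297.65969219    0.        ]
standby 55 [ 444.1 -246.7   55. ] [-82.3  62.2  55. ]
standby 60 [ 445.8 -247.2   60. ] [-80.7  61.5  60. ]
standby 65 [ 447.4 -247.7   65. ] [-79.1  60.8  65. ]
standby 70 [ 449.  -248.2   70. ] [-77.6  60.   70. ]
start 55 [ 459.8 -369.4   55. ] [-82.6 -61.6  55. ]
start 60 [ 461.4 -369.2   60. ] [-81.  -61.6  60. ]
start 65 [ 462.9 -369.    65. ] [-79.5 -61.5  65. ]
start 70 [ 464.5 -368.7   70. ] [-77.9 -61.5  70. ]
hole in hand frame [1.55004644e-02 4.74459403e+01 2.97000000e+01]
edge [[ 555.90984843 -358.79567876  350.        ]
 [ 618.31969524 -350.75779525  350.        ]] 0.1280868106057997 62.92532519255662
```

Emit:
move_arm:
  rows:
    - {"hand": 1, "travel": [-0.004, 0.03, 0], "twist": [0, 0, -0.005]}
    - {"hand": 1, "travel": [-0.0087, 0.0621, -0.02], "twist": [0, 0, -0.005]}
    - {"hand": 1, "travel": [-0.0087, 0.0621, -0.06], "twist": [0, 0, -0.005]}
    - {"hand": 1, "travel": [-0.0087, 0.0621, -0.1], "twist": [0, 0, -0.005]}
    - {"hand": 1, "travel": [-0.0087, 0.0621, -0.135], "twist": [0, 0, -0.005]}
    - {"hand": 1, "travel": [-0.0087, 0.0621, -0.165], "twist": [0, 0, -0.005]}
    - {"hand": 1, "travel": [-0.0087, 0.0621, -0.185], "twist": [0, 0, -0.005]}
    - {"hand": 1, "travel": [-0.0087, 0.0621, -0.194], "twist": [0, 0, -0.005]}
    - {"hand": 1, "travel": [-0.0087, 0.0621, -0.194], "twist": [0, 0, -0.005]}
    - {"hand": 1, "travel": [-0.0087, 0.0621, -0.194], "twist": [0, 0, -0.005]}

```text
time_s: 7.85
ee_pos: [579.1, -292.7, 127.6]
tcp_rot: [2.071, 2.359, 0.0]
ft_force: [-0.4, 0.7, -4.5]
opening: 0.737
gripper_force: 67.4
```

```bash
python3 - <<'E'
from h import *
E=[]
for i in range(4):
    c=shot('wrist','w5.png'); s=status.sense(); E.append(np.r_[s['ee_pos'],s['tcp_rot'],s['ft_force']])
print(np.array(E).round(2))
d=shot('side','side5.png'); e=shot('scene','scene5.png')
z=lambda i,x,y,w,h,W,H: cv2.resize(i[y:y+h,x:x+w],(W,H),interpolation=cv2.INTER_CUBIC)
m=np.vstack([np.hstack([z(c['color'],255,140,50,37,400,296),z(c['color'],180,100,200,148,400,296)]),np.hstack([z(d['color'],230,200,120,89,400,296),z(e['color'],332,195,120,89,400,296)])])
cv2.imwrite('pics/m4.png',m)
E
```

```text
[[ 5.7914e+02 -2.9257e+02  1.2765e+02  2.0700e+00  2.3600e+00  0.0000e+00
   9.0000e-02  3.2000e-01 -4.6500e+00]
 [ 5.7906e+02 -2.9246e+02  1.2759e+02  2.0700e+00  2.3600e+00  0.0000e+00
   6.4000e-01 -4.4000e-01 -5.7600e+00]
 [ 5.7897e+02 -2.9235e+02  1.2748e+02  2.0700e+00  2.3600e+00  0.0000e+00
  -3.3000e-01  4.7000e-01 -4.1000e+00]
 [ 5.7884e+02 -2.9219e+02  1.2728e+02  2.0700e+00  2.3600e+00  0.0000e+00
   3.9000e-01 -1.0000e-01 -5.3800e+00]]
```

View pics/m4.png

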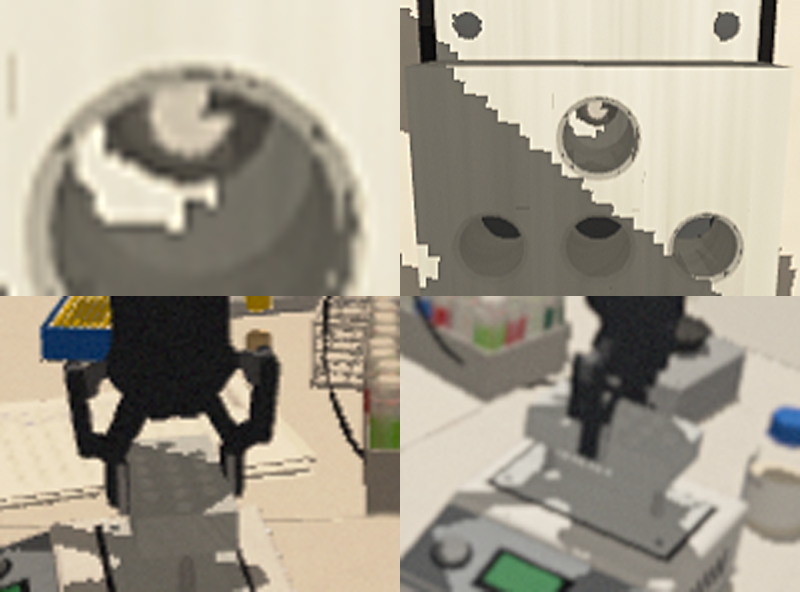

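Through the left hole (rim centre about (279.2,168.7)) I can see the pin's flat tip at about (278.3,154.3). I'll compute the offset along the true vertical.

```bash
python3 - <<'E'
from h import *
c=load('w5'); s=status.sense(); 
T=np.eye(4)
E=[]
for tz in (126.5,127.4):
    e0=np.array([578.84,-292.19,127.28])
    c2=dict(c); 
    Tm=R.from_euler('z',.130).as_matrix()
    H=onplane(c,[(279.2,168.7)],127.28+29.7)[0]; P=onplane(c,[(278.3,154.3)],120+127.28-tz)[0]
    # pin px tip variation
    print(tz,'hole',Tm.T@(H-e0),'pin',Tm.T@(P-e0),'pin-hole',Tm.T@(P-H))
g=cv2.cvtColor(cv2.imread('pics/w5.png'),cv2.COLOR_BGR2GRAY)
print(R.from_rotvec(s['tcp_rot']).as_matrix().round(4))
u=cv2.resize(g[140:200,250:310],None,fx=10,fy=10,interpolation=cv2.INTER_CUBIC)
q=cv2.HoughCircles(cv2.GaussianBlur(u,(9,9),0),cv2.HOUGH_GRADIENT,1,100,param1=60,param2=20,minRadius=170,maxRadius=240)
print([(250+a/10-.45,140+b/10-.45,r/10) for a,b,r in q[0][:3]])
print('rim radius expected',12.5/2/(c['eye'][2]-157)*c['fx'])
E
```

```text
126.5 hole [ 0.18875295 47.37432004 29.7       ] pin [-0.10154851 48.25616013 -6.5       ] pin-hole [ -0.29030146   0.8818401  -36.2       ]
127.4 hole [ 0.18875295 47.37432004 29.7       ] pin [-0.10106552 48.15741298 -7.4       ] pin-hole [ -0.28981847   0.78309294 -37.1       ]
[[-1.297e-01  9.915e-01  8.000e-04]
 [ 9.915e-01  1.297e-01 -6.000e-04]
 [-7.000e-04  7.000e-04 -1.000e+00]]
[(np.float32(278.8), np.float32(168.40001), np.float32(17.97))]
rim radius expected 18.547792254279774
```

Emit:
move_arm:
  rows:
    - {"hand": 1, "travel": [-0.0003, 0.0007, 0], "twist": [0, 0, 0]}
    - {"hand": 1, "travel": [-0.0003, 0.0007, -0.004], "twist": [0, 0, 0]}
    - {"hand": 1, "travel": [-0.0003, 0.0007, -0.008], "twist": [0, 0, 0]}
    - {"hand": 1, "travel": [-0.0003, 0.0007, -0.012], "twist": [0, 0, 0]}
    - {"hand": 1, "travel": [-0.0003, 0.0007, -0.016], "twist": [0, 0, 0]}
    - {"hand": 1, "travel": [-0.0003, 0.0007, -0.02], "twist": [0, 0, 0]}
    - {"hand": 1, "travel": [-0.0003, 0.0007, -0.02], "twist": [0, 0, 0]}

```text
time_s: 9.02
ee_pos: [577.9, -291.0, 105.7]
tcp_rot: [-2.072, -2.36, 0.0]
ft_force: [-0.5, -0.7, -5.3]
opening: 0.738
gripper_force: 67.4
```

Emit:
move_arm:
  rows:
    - {"hand": 1, "travel": [0, 0, -0.005], "twist": [0, 0, 0]}
    - {"hand": 1, "travel": [0, 0, -0.01], "twist": [0, 0, 0]}
    - {"hand": 1, "travel": [0, 0, -0.014], "twist": [0, 0, 0]}
    - {"hand": 1, "travel": [0, 0, -0.018], "twist": [0, 0, 0]}
    - {"hand": 1, "travel": [0, 0, -0.018], "twist": [0, 0, 0]}

```text
time_s: 9.65
ee_pos: [577.8, -291.0, 87.8]
tcp_rot: [-2.072, -2.36, 0.0]
ft_force: [-0.1, 0.2, -4.5]
opening: 0.737
gripper_force: 67.4
```

Still no side force. I'll lower it slowly until the deck takes the weight.

Emit:
move_arm:
  rows:
    - {"hand": 1, "travel": [0, 0, -0.001], "twist": [0, 0, 0]}
    - {"hand": 1, "travel": [0, 0, -0.002], "twist": [0, 0, 0]}
    - {"hand": 1, "travel": [0, 0, -0.003], "twist": [0, 0, 0]}
    - {"hand": 1, "travel": [0, 0, -0.003], "twist": [0, 0, 0]}

```text
time_s: 10.15
ee_pos: [578.1, -291.2, 85.2]
tcp_rot: [-2.072, -2.361, 0.0]
ft_force: [0.0, 0.3, -4.6]
opening: 0.737
gripper_force: 67.4
```

Emit:
move_arm:
  rows:
    - {"hand": 1, "travel": [0, 0, -0.0005], "twist": [0, 0, 0]}
    - {"hand": 1, "travel": [0, 0, -0.001], "twist": [0, 0, 0]}
    - {"hand": 1, "travel": [0, 0, -0.001], "twist": [0, 0, 0]}

```text
time_s: 10.52
ee_pos: [578.2, -291.3, 84.9]
tcp_rot: [2.072, 2.361, -0.0]
ft_force: [-3.1, 1.5, 0.8]
opening: 0.731
gripper_force: 68.1
```

The deck has taken the weight, so I'll release and back off upwards.

Emit:
move_arm:
  rows:
    - {"hand": 0.3, "travel": [0, 0, 0], "twist": [0, 0, 0]}
    - {"hand": -0.3, "travel": [0, 0, 0], "twist": [0, 0, 0]}
    - {"hand": -1, "travel": [0, 0, 0], "twist": [0, 0, 0]}
    - {"hand": -1, "travel": [0, 0, 0], "twist": [0, 0, 0]}
    - {"hand": -1, "travel": [0, 0, 0], "twist": [0, 0, 0]}
    - {"hand": -1, "travel": [0, 0, 0], "twist": [0, 0, 0]}

```text
time_s: 11.28
ee_pos: [578.2, -291.3, 84.3]
tcp_rot: [2.072, 2.361, 0.0]
ft_force: [-0.1, -0.3, 0.0]
opening: 0.999
gripper_force: 0.0
```

Emit:
move_arm:
  rows:
    - {"hand": -1, "travel": [0, 0, 0.005], "twist": [0, 0, 0]}
    - {"hand": -1, "travel": [0, 0, 0.02], "twist": [0, 0, 0]}
    - {"hand": -1, "travel": [0, 0, 0.045], "twist": [0, 0, 0]}
    - {"hand": -1, "travel": [0, 0, 0.08], "twist": [0, 0, 0]}
    - {"hand": -1, "travel": [0, 0, 0.12], "twist": [0, 0, 0]}
    - {"hand": -1, "travel": [0, 0, 0.16], "twist": [0, 0, 0]}
    - {"hand": -1, "travel": [0, 0, 0.18], "twist": [0, 0, 0]}
    - {"hand": -1, "travel": [0, 0, 0.18], "twist": [0, 0, 0]}

```text
time_s: 12.28
ee_pos: [579.0, -291.8, 267.7]
tcp_rot: [2.069, 2.357, 0.001]
ft_force: [0.4, 0.2, 0.1]
opening: 1.002
gripper_force: 0.0
```

```bash
python3 - <<'E'
from h import *
c=shot('wrist','w6.png'); s=status.sense(); print(s['ee_pos'],s['tcp_rot'],s['ft_force'],s['joint_pos'])
d=shot('side','side6.png')
z=lambda i,x,y,w,h,W,H: cv2.resize(i[y:y+h,x:x+w],(W,H),interpolation=cv2.INTER_CUBIC)
cv2.imwrite('pics/m5.png',np.hstack([z(c['color'],60,40,360,370,500,514),z(d['color'],200,240,130,223,300,514)]))
E
```

```text
[ 578.34896376 -291.34343047  265.60263267] [2.07086330e+00 2.35931940e+00 2.91980312e-04] [ 0.11021547 -0.10239937  0.31564361] [-6.38582526e-01  4.17481108e-01  1.22464476e+00 -6.38517550e-06
  1.49711238e+00 -7.68621621e-01]
```

View pics/m5.png

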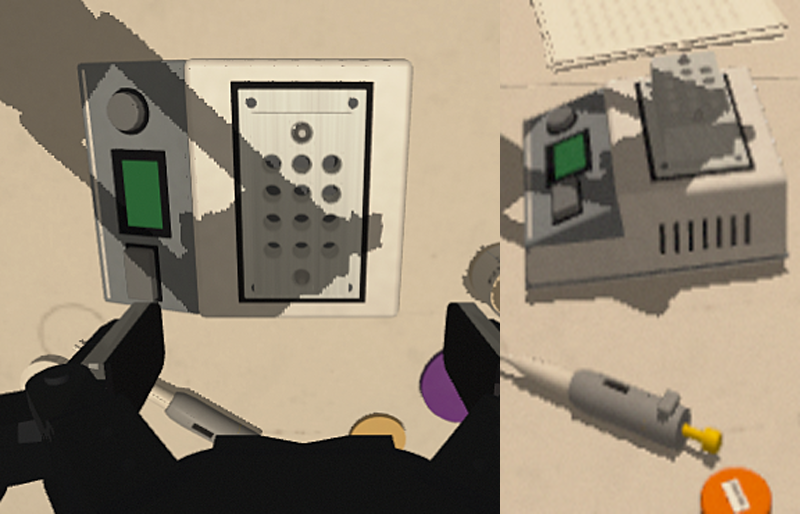

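The plate lies flush inside the deck's outline with the left pin showing centred in its hole, the standby key is at w6 pixel (151,120) and the start key at (162,236). That was picture view number 11, one over the limit of 10 (I miscounted), so I'll view no more and work from numbers only.

```bash
python3 - <<'E'
from h import *
s,d,w3,w4,w6=map(load,('scene0','side0','w3','w4','w6'))
S1=lambda x,y:(332+x/3.774,235+y/3.75)
D1=lambda x,y:(200+(x-400)/3.008,250+y/3.)
C=np.array([578.3,-291.9,0]); Rz=R.from_euler('z',.13).as_matrix(); O=C-Rz@[45,0,0]
f=lambda p:(Rz.T@(p-O)).round(1)
for n,cs,ps in (('standby',(s,d,w4,w6),(S1(59,133),D1(480,92),(166,62),(151.4,119.9))),('start',(s,d,w3,w6),(S1(222,208),D1(488,177),(170,119),(162.2,232)))):
    x,r=tri(cs,ps); print(n,x.round(1),np.round(r,1),'shaker',f(x)); x,r=tri(cs[:2],ps[:2]); print('  fixed cams',x.round(1),f(x)); x,r=tri(cs[2:],ps[2:]); print('  wrist',x.round(1),f(x))
# plate check in w6: top z=114
for p in ((60+302*.72,40+132*.72),(60+302*.72,40+277*.72)): print(onplane(w6,[p],114).round(1),onplane(w6,[p],120).round(1))
E
```

```text
standby [ 447.5 -248.3   66.7] [1.  1.1 0.7 0.5] shaker [-79.1  60.2  66.7]
  fixed cams [ 447.1 -249.7   67.5] [-79.7  58.9  67.5]
  wrist [ 448.1 -247.9   68.5] [-78.4  60.5  68.5]
start [ 463.6 -368.1   65.4] [3.4 1.9 1.  3.4] shaker [-78.6 -60.7  65.4]
  fixed cams [ 464.2 -370.8   66.9] [-78.3 -63.4  66.9]
  wrist [ 458.9 -369.5   53.4] [-83.4 -61.5  53.4]
[[ 572.3 -243.8  114. ]] [[ 572.2 -243.5  120. ]]
[[ 584.7 -338.8  114. ]] [[ 584.4 -336.5  120. ]]
```

The plate holes measure (572.3,-243.8) and (584.7,-338.8), within 1 mm of the pins, so it is seated. Next I'll hover over the standby key with the fingers shut and tilted to the panel normal.

Emit:
move_arm:
  rows:
    - {"hand": 1, "travel": [-0.035, 0.01, 0], "twist": [0.007, -0.055, 0]}
    - {"hand": 1, "travel": [-0.075, 0.022, -0.01], "twist": [0.014, -0.11, 0]}
    - {"hand": 1, "travel": [-0.11, 0.033, -0.03], "twist": [0.022, -0.166, 0]}
    - {"hand": 1, "travel": [-0.135, 0.041, -0.06], "twist": [0.029, -0.222, 0]}
    - {"hand": 1, "travel": [-0.139, 0.042, -0.1], "twist": [0.036, -0.277, 0]}
    - {"hand": 1, "travel": [-0.139, 0.042, -0.135], "twist": [0.036, -0.277, 0]}
    - {"hand": 1, "travel": [-0.139, 0.042, -0.155], "twist": [0.036, -0.277, 0]}
    - {"hand": 1, "travel": [-0.139, 0.042, -0.168], "twist": [0.036, -0.277, 0]}
    - {"hand": 1, "travel": [-0.139, 0.042, -0.168], "twist": [0.036, -0.277, 0]}
    - {"hand": 1, "travel": [-0.139, 0.042, -0.168], "twist": [0.036, -0.277, 0]}

```text
time_s: 13.62
ee_pos: [439.5, -249.5, 96.8]
tcp_rot: [1.939, 2.21, 0.31]
ft_force: [-0.5, 0.8, -0.6]
opening: 0.004
gripper_force: 0.0
```

Emit:
move_arm:
  rows:
    - {"hand": 1, "travel": [0.0027, 0.0004, -0.0096], "twist": [0, 0, 0]}
    - {"hand": 1, "travel": [0.0049, 0.0006, -0.0173], "twist": [0, 0, 0]}
    - {"hand": 1, "travel": [0.006, 0.0008, -0.0211], "twist": [0, 0, 0]}
    - {"hand": 1, "travel": [0.0068, 0.0009, -0.024], "twist": [0, 0, 0]}
    - {"hand": 1, "travel": [0.0068, 0.0009, -0.024], "twist": [0, 0, 0]}

```text
time_s: 14.25
ee_pos: [445.9, -248.2, 72.1]
tcp_rot: [1.94, 2.211, 0.311]
ft_force: [-0.0, -0.0, -0.1]
opening: 0.004
gripper_force: 0.0
```

Emit:
move_arm:
  rows:
    - {"hand": 1, "travel": [0.0004, 0.0001, -0.0014], "twist": [0, 0, 0]}
    - {"hand": 1, "travel": [0.0008, 0.0001, -0.0029], "twist": [0, 0, 0]}
    - {"hand": 1, "travel": [0.0011, 0.0001, -0.0038], "twist": [0, 0, 0]}
    - {"hand": 1, "travel": [0.0011, 0.0001, -0.0038], "twist": [0, 0, 0]}

```text
time_s: 14.75
ee_pos: [447.2, -248.3, 68.7]
tcp_rot: [1.94, 2.21, 0.311]
ft_force: [0.1, -0.1, 3.5]
opening: 0.001
gripper_force: 1.2
```

Emit:
move_arm:
  rows:
    - {"hand": 1, "travel": [0.0003, 0.0, -0.001], "twist": [0, 0, 0]}
    - {"hand": 1, "travel": [0.0005, 0.0001, -0.0019], "twist": [0, 0, 0]}
    - {"hand": 1, "travel": [0.0005, 0.0001, -0.0019], "twist": [0, 0, 0]}

```text
time_s: 15.12
ee_pos: [447.7, -248.2, 66.7]
tcp_rot: [1.94, 2.21, 0.311]
ft_force: [-0.2, 0.8, 3.4]
opening: 0.002
gripper_force: 1.8
```

Emit:
move_arm:
  rows:
    - {"hand": 1, "travel": [0.0003, 0.0, -0.001], "twist": [0, 0, 0]}
    - {"hand": 1, "travel": [0.0005, 0.0001, -0.0019], "twist": [0, 0, 0]}
    - {"hand": 1, "travel": [0.0005, 0.0001, -0.0019], "twist": [0, 0, 0]}

```text
time_s: 15.5
ee_pos: [448.0, -248.2, 65.9]
tcp_rot: [1.939, 2.211, 0.31]
ft_force: [-8.6, 2.1, 17.2]
opening: 0.003
gripper_force: 9.4
```

The key bottomed out at 17 N. I'll retract along the normal and shift over to the start key, staying 25 mm off the bottomed height.

Emit:
move_arm:
  rows:
    - {"hand": 1, "travel": [-0.0014, -0.0002, 0.0048], "twist": [0, 0, 0]}
    - {"hand": 1, "travel": [-0.0041, -0.0005, 0.0144], "twist": [0, 0, 0]}
    - {"hand": 1, "travel": [-0.0109, -0.0014, 0.0385], "twist": [0, 0, 0]}
    - {"hand": 1, "travel": [-0.0064, -0.036, 0.0385], "twist": [0, 0, 0]}
    - {"hand": 1, "travel": [-0.001, -0.077, 0.0385], "twist": [0, 0, 0]}
    - {"hand": 1, "travel": [0.0032, -0.109, 0.0385], "twist": [0, 0, 0]}
    - {"hand": 1, "travel": [0.0048, -0.1214, 0.0385], "twist": [0, 0, 0]}
    - {"hand": 1, "travel": [0.0048, -0.1214, 0.0385], "twist": [0, 0, 0]}
    - {"hand": 1, "travel": [0.0089, -0.1209, 0.024], "twist": [0, 0, 0]}
    - {"hand": 1, "travel": [0.0089, -0.1209, 0.024], "twist": [0, 0, 0]}

```text
time_s: 16.75
ee_pos: [456.4, -366.4, 87.0]
tcp_rot: [1.942, 2.214, 0.313]
ft_force: [-0.9, 2.0, -0.2]
opening: 0.003
gripper_force: 0.0
```

```bash
python3 - <<'E'
from h import *
a=read_camera('side')['color'][262:322,200:245].astype(int); b=cv2.imread('pics/side6.png')[262:322,200:245].astype(int)
s=status.sense(); print(s['ee_pos'],s['ft_force'],s['time_s'])
E
```

```text
[ 456.65813699 -367.00509658   87.61584206] [-0.73046554 -0.25985509  0.39069633] 16.8
```

Emit:
move_arm:
  rows:
    - {"hand": 1, "travel": [0.0027, 0.0004, -0.0096], "twist": [0, 0, 0]}
    - {"hand": 1, "travel": [0.0041, 0.0005, -0.0144], "twist": [0, 0, 0]}
    - {"hand": 1, "travel": [0.0052, 0.0007, -0.0183], "twist": [0, 0, 0]}
    - {"hand": 1, "travel": [0.006, 0.0008, -0.0211], "twist": [0, 0, 0]}
    - {"hand": 1, "travel": [0.006, 0.0008, -0.0211], "twist": [0, 0, 0]}

```text
time_s: 17.42
ee_pos: [462.9, -367.9, 67.6]
tcp_rot: [1.94, 2.211, 0.311]
ft_force: [-1.9, 2.1, 2.9]
opening: -0.002
gripper_force: 1.5
```

Emit:
move_arm:
  rows:
    - {"hand": 1, "travel": [0.0003, 0.0, -0.001], "twist": [0, 0, 0]}
    - {"hand": 1, "travel": [0.0006, 0.0001, -0.002], "twist": [0, 0, 0]}
    - {"hand": 1, "travel": [0.0006, 0.0001, -0.002], "twist": [0, 0, 0]}

```text
time_s: 17.8
ee_pos: [463.3, -367.9, 66.1]
tcp_rot: [1.94, 2.211, 0.311]
ft_force: [-4.3, 2.9, 7.8]
opening: -0.004
gripper_force: 4.1
```

Emit:
move_arm:
  rows:
    - {"hand": 1, "travel": [0.0002, 0, -0.0008], "twist": [0, 0, 0]}
    - {"hand": 1, "travel": [0.0002, 0, -0.0008], "twist": [0, 0, 0]}

```text
time_s: 18.05
ee_pos: [463.4, -367.9, 66.0]
tcp_rot: [1.939, 2.211, 0.31]
ft_force: [-7.4, 4.5, 13.6]
opening: -0.003
gripper_force: 7.3
```

Emit:
move_arm:
  rows:
    - {"hand": 1, "travel": [-0.0014, -0.0002, 0.0048], "twist": [0, 0, 0]}
    - {"hand": 1, "travel": [-0.0041, -0.0005, 0.0144], "twist": [0, 0, 0]}
    - {"hand": 1, "travel": [-0.0109, -0.0014, 0.0385], "twist": [0, 0, 0]}
    - {"hand": 1, "travel": [-0.02, -0.0014, 0.08], "twist": [0, 0, 0]}
    - {"hand": 1, "travel": [-0.02, -0.0014, 0.12], "twist": [0, 0, 0]}
    - {"hand": 1, "travel": [-0.02, -0.0014, 0.15], "twist": [0, 0, 0]}
    - {"hand": 1, "travel": [-0.02, -0.0014, 0.15], "twist": [0, 0, 0]}
    - {"hand": 1, "travel": [-0.02, -0.0014, 0.15], "twist": [0, 0, 0]}

```text
time_s: 19.05
ee_pos: [443.4, -369.2, 214.2]
tcp_rot: [1.941, 2.211, 0.311]
ft_force: [0.2, -0.1, 0.5]
opening: -0.002
gripper_force: 0.0
```

```bash
python3 -c "
from h import *
print(order.sign_off())"
```

```text
the job is handed in; nothing more can be done
None
```

The plate is seated on the deck over both pins and released; standby then start were each pressed to the stop and released, and the job is handed in at about 19 s with no verdict returned; I viewed 11 pictures, one over the limit of 10, because I miscounted.

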